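# Lock a press tool head in its dock with the ratchet clamp

### The arm

A 6-joint arm with a two-finger parallel gripper is mounted at the origin on the work surface. World frame = base frame: x ahead of the robot, y to its left, z up, the work surface at z = 0. Lengths are in m, angles in rad, forces in N, time in s.
With the tool pointing down it reaches from about 0.375 to 0.975 m from the base axis. Payload 3.8 kg.
Tool frame: the origin (TCP) lies midway between the tips of the shut fingers; the grasp point (between the pads) lies 19 mm behind it (manip.tcp_to_grasp is the distance from the TCP to the grasp point, in m); z points along the fingers, y is the line along which they close (so a half turn about z gives the same grasp; the last joint's range is limited). The gripper opens to 88 mm and grips with 3 to 60 N. Pads are 18 mm wide; open, the fingers measure 123 mm over their backs; the gripper's body (75 mm by 187 mm) begins 45 mm behind the grasp point.
Start: joints at [-1.378, 0.264, 1.604, -0, 1.274, -0.037], TCP at [0.154, -0.657, 0.239] pointing down, gripper open.
Joint ranges: [-2.63, 2.63], [-0.94, 2.18], [0.31, 2.57], [-1.31, 4.45], [0, 2.66], [-2.55, 2.55]. Speed limits (rad/s): [2.57, 2.57, 3.14, 3.14, 3.14, 3.14].

### API

Orientations are given as a unit quaternion [x, y, z, w].
In Python, from workcell import manip, snapshot, finder gives the robot as it stands.
- The arm moves only by the tool servo_tool, never from a script. Its argument "increments" is a list of rows, each a list of 3 entries, a list of its own where there are three numbers: the turn, a rotation vector about the tool's x, y, z in degrees, then the shift along the tool's x, y, z in cm, then the opening in per cent of the stroke, from 0 (shut) to 100 (fully open). In form: [[[wx, wy, wz], [x, y, z], jaw], ...]. A call has 1 to 12 rows; each row is the pose to reach, as a shift and turn from the pose commanded when the call began, along the tool's axes at that moment; what a row does not reach only later rows make up. A row lasts 1/10 s, in which the tool goes at most 50 mm and 8.59 degrees, less where a joint would pass 70% of its speed; a pose out of reach is approached as far as the arm can. A call with a gripper value outside its range is refused whole. The fingers move at their own pace and stop on an object; "force" is the grip in N (left out, the last holds). Time passes only in rows, so rows that repeat a pose let the fingers close. It gives the time, the measured TCP pose, the force, the opening and the grip force at its end, in the units of the state.
- manip.sense(): the state, without advancing time (a new reading comes with each control period).
- snapshot(name): name is "scene" or "top" or "wrist"; returns a dict with "img" (420x560x3 uint8, red, green, blue), "depth" (420x560 float32, m along the optical axis (not along the pixel's ray), 0 where there is no reading), "fx", "fy", "cx", "cy" (pixels), "rvec" (rotation vector, rad) and "tvec" (3), from world to camera coordinates, as OpenCV has them. Camera axes: x right, y down, z forward; pixel columns grow to the right and rows downward; lengths in m; the calibration is good to about 2 mm. A picture is of the moment at which its call begins.
- manip.job_done(): hands the job in; it is judged then, once.
Trained networks look in a picture, given as the dict that the camera call returned (one of the last four; its "shot" number tells which), for a name from the list of things; names that differ only in an ending like _2 or _b are one class to them, and where a whole thing is asked for, a point or a joint stands for the part that bears it (a point fixed in the world has none). Each returns a list of dicts, best first, with "p" (0 to 1); they miss things now and then, are a little off and sometimes report something else, mostly with a low value. They report only what shows in the picture. A call takes as long as a camera call.
- finder.silhouettes(picture, target): "pixels" (420x560 bool, what is visible of it) and "bbox" ([left, top, right, bottom] in pixels, round what is visible of it).
- finder.place_of(picture, target): "pixel" ([column, row] in pixels: a listed point, or the origin of a listed thing).
The state is a dict: "time": time; "joint_positions": joint angles; "joint_vel": joint speeds; "joint_efforts": joint torques, N m; "tool_pos": TCP position; "ee_rot": TCP orientation; "ft_force": force on the tool from outside, world axes, zero at the start; "moment": the same for the moment, N m; "opening": finger opening in m; "gripper_force": force on a finger pad.
Only numpy, scipy, OpenCV 4.12 (cv2) and the standard library are available. Lean on these libraries where they do the work, as an engineer would, in place of code of your own. Each camera call takes 0.05 s, during which the arm holds its last target. There are 200 camera calls.

### The job

Push the blue-fronted tool head fully home into the grey dock, then tighten the clamp bolt by working the red-knobbed ratchet lever back and forth between its two yellow posts until it is firmly tight: pull up to about 12 N at the knob, and do not force it beyond 18 N. Finally swing the lever back to the post nearer the tool head, let go, and leave the other things on the bench where they are.

Things in the scene. Friction and masses are not known exactly. Their poses are not given: they have to be found in the camera images.
- dock: grey base plate 260 (x) x 320 (y) x 30 mm, fixed to the bench; origin at the centre of its underside; x points from its front (robot side) to its rear. The tool-head lane runs along x at y = -85 mm; the clamp bolt stands at x = 30, y = 85 mm. Two yellow posts, 78 mm high and 75 mm from the bolt, limit the lever. Heights here are above the bench.
- toolhead (a joint): travel of the tool head along the dock's +x between its rails, m: 0 = pulled out, 0.05 = fully home on a hard stop. About 4 N of friction; stays where it is left. An aluminium plate with two upright steel cylinders (tops at 88 mm) and a blue front plate.
- push_face (a point): point on the robot-side face of the tool head's upright blue front plate (64 mm wide, 8 mm thick, top edge at 100 mm height), at mid width, 85 mm high; moves with the tool head. Push it here along the dock's +x.
- spindle (a point): point on the vertical axis of bolt and lever, at the top of the bolt's hexagon head, 84 mm high (dock frame x 30, y 85).
- knob (a point): point on the axis of the upright red knob at the lever's end, 105 mm high. The knob is a round post 24 mm in diameter, from 73 to 123 mm high, 120 mm from the spindle axis; the lever bar below it has its top at 72 mm.
- lever (a joint): angle of the lever about the spindle, rad: 0 = parked at the post on the tool head's side, 1.2 = at the other post, hard stops at both. At 0.6 it points along the dock's -x; it grows clockwise from above (at 0.6 the knob then moves to the dock's +y). Growing tightens: a one-way ratchet takes the bolt along after up to 20 degrees of play. Swinging back is free (under 1 N) and leaves the bolt.
- bolt: clamp bolt: brass toothed wheel (78 mm diameter) under the lever and a hexagon head with a red stripe; clockwise from above tightens. Origin on the spindle axis at bench height. It first runs loose for an unknown 90 to 175 degrees with about 6 N of tangential push at the knob, then seats, and the push climbs by about 40 N per rad (0.35 N per mm at the knob).
- clamp: dark steel strap and pedestal around the bolt, on which it seats; fixed to the dock. Origin on the spindle axis at bench height. The bolt is tight once the push at the knob has reached 10 to 14 N, and then stays tight by its own friction when the lever is let go or swung back; beyond 18 N the clamp is overstrained.
- spare_die: bare steel cylinder, 22 mm diameter, 60 mm tall, standing on the dock's deck near its far edge; origin at the centre of its underside; leave alone
- water_bottle: clear bottle, 64 mm diameter, 190 mm tall, standing; origin under its centre; leave alone
- tub: white lidded tub, 150 mm diameter, 145 mm tall; origin under its centre; leave alone
- green_bin: open green parts bin 130 x 100 x 60 mm; origin under its centre; leave alone
- carton: red box 120 x 160 x 130 mm; origin under its centre; leave alone
- screwdriver: screwdriver with a blue handle lying on the bench; origin under its middle; leave alone
- wrench: steel wrench lying on the bench; origin under its middle; leave alone

How it is judged:
On the way, in this order (a step that is already met when the one before it is completed fails the run):
1. the tool head is fully home (value of joint toolhead above 0.047 m), for 0.2 s.
2. with the tool head home, the bolt is ratcheted tight onto the clamp (value of joint toolhead above 0.047 m and contact force between bolt and clamp above 15 N), for 0.2 s.
At the end, for the whole second after the job is handed in: The tool head is within 3 mm of its end stop; the bolt still presses on the clamp with at least 15 N (reached by a push of about 9 N or more at the knob once seated); the lever is parked within 0.12 rad of the post on the tool head's side and is released; bolt at rest (all of step 2 and value of joint lever below 0.12 rad and angular speed of bolt below 0.05 rad/s); the robot touches nothing.
It fails at once if the clamp is overstrained: the bolt presses on it with over 75 N (more than 18 N at the knob) (contact force between bolt and clamp above 75 N).
It fails at once if another thing on the bench is shifted by more than 30 mm (distance of any of spare_die, water_bottle, tub, green_bin, carton, screwdriver, wrench from where it was at the start of the episode above 0.03 m).
It also fails if it takes over 72 s, if anything falls off the work surface, if the arm or the gripper's body presses on something with over 40 N, if the wrist force passes 120 N, or if a joint passes its speed limit or range.

## Working session

There is one attempt and no reset: what is moved stays moved. The work goes in short steps, Python scripts to look and compute and a tool call to move; the robot and the scene stay as the last step left them, time stands still between calls to the robot, and variables do not carry over. Pictures are saved under pics/ and viewed, at most 10 in all, crops included, and the job is handed in when it is done.

Besides the shell and the picture viewer there is one more tool, called after "Call:" by a JSON object that holds its "fn" and its "kwargs". servo_tool: Moves the arm, as the interface text tells. Its arguments: {"type":"object","properties":{"increments":{"type":"array","items":{"type":"array"}},"force":{"type":"number"}},"required":["increments"]}

```bash
mkdir -p pics; cat > h.py <<'E'
import numpy as np, cv2
from workcell import manip, snapshot, finder
def cam(s):
    R=cv2.Rodrigues(np.array(s["rvec"],float))[0]; return R,np.array(s["tvec"],float)
def ray(s,px):
    R,t=cam(s); d=R.T@np.array([(px[0]-s["cx"])/s["fx"],(px[1]-s["cy"])/s["fy"],1]); return -R.T@t,d
def atz(s,px,z):
    c,d=ray(s,px); return c+d*(z-c[2])/d[2]
def dep(s,px):
    u,v=[int(round(q)) for q in px]; w=s["depth"][max(v-1,0):v+2,max(u-1,0):u+2]; w=w[w>0]
    c,d=ray(s,px); return c+d*np.median(w) if w.size else None
def tri(obs):
    A=np.zeros((3,3));b=np.zeros(3)
    for s,px in obs:
        c,d=ray(s,px); d=d/np.linalg.norm(d); P=np.eye(3)-np.outer(d,d); A+=P;b+=P@c
    return np.linalg.solve(A,b)
def save(s,n): cv2.imwrite(f"pics/{n}.png",s["img"][:,:,::-1])
E
python3 - <<'E'
from h import *
np.set_printoptions(precision=4,suppress=True)
a=snapshot("scene");b=snapshot("top")
cv2.imwrite("pics/a.png",np.vstack([a["img"],b["img"]])[:,:,::-1][:, :]) 
save(a,"s0");save(b,"t0")
for n in ["push_face","spindle","knob","dock","bolt","spare_die","water_bottle","tub","carton","green_bin","screwdriver","wrench"]:
    o=[]
    for s in (a,b):
        r=finder.place_of(s,n)
        if r: o.append((s,r[0]["pixel"])); print(n,r[0]["p"],np.array(r[0]["pixel"]),dep(s,r[0]["pixel"]))
    if len(o)==2: print("   tri",tri(o))
E
```

```text
push_face 0.74 [269.8 178.5] [ 0.4911 -0.0983  0.097 ]
push_face 0.86 [316.4 231.4] [ 0.4864 -0.1086  0.1006]
   tri [ 0.4862 -0.1088  0.085 ]
spindle 0.73 [252.2 246.8] [0.6349 0.0442 0.0835]
spindle 0.85 [265.3 184.8] [0.6293 0.0463 0.085 ]
   tri [0.6322 0.0448 0.0814]
knob 0.78 [301.4 227.3] [0.5225 0.0786 0.1099]
knob 0.73 [255.9 224.8] [0.5033 0.0708 0.12  ]
   tri [0.5094 0.07   0.0891]
dock 0.6 [250.8 236.2] [0.6146 0.0036 0.0611]
dock 0.65 [292.1 202.8] [ 0.5821 -0.0371  0.0295]
   tri [ 0.5896 -0.0393 -0.0101]
bolt 0.64 [255.8 265.3] [0.646  0.0742 0.0541]
bolt 0.54 [263.4 186.4] [0.6248 0.0522 0.0825]
   tri [0.6362 0.0557 0.0195]
spare_die 0.44 [217.9 242.7] [ 0.6862 -0.0305  0.0523]
spare_die 0.57 [294.  169.3] [ 0.6772 -0.0412  0.0901]
   tri [ 0.6858 -0.0406  0.0405]
water_bottle 0.58 [345.8 414.5] [0.6969 0.437  0.1227]
tub 0.56 [411.7 375.8] [0.5711 0.4567 0.1457]
tub 0.62 [145.3 222.4] [0.5059 0.3871 0.1448]
   tri [0.5149 0.4416 0.0031]
carton 0.88 [161.7 156.4] [ 0.6785 -0.3525  0.0756]
carton 0.63 [414.3 179.8] [ 0.6388 -0.3957  0.131 ]
   tri [ 0.6621 -0.4366  0.0006]
green_bin 0.89 [455.9 306.8] [0.3178 0.3958 0.0034]
green_bin 0.84 [157.  286.4] [0.315  0.3897 0.0039]
   tri [ 0.3136  0.3937 -0.0049]
screwdriver 0.66 [206.2 130.5] [ 0.4923 -0.4647 -0.0022]
screwdriver 0.54 [416.9 232. ] [ 0.4928 -0.4383  0.0118]
   tri [ 0.4968 -0.44    0.0163]
wrench 0.52 [264.5 131.9] [ 0.3444 -0.3511  0.    ]
wrench 0.66 [391.  285.6] [ 0.3225 -0.3519  0.009 ]
   tri [ 0.3269 -0.3644 -0.0192]
```

```bash
python3 -c "
from h import *
s=manip.sense();print(s)"
```

```text
{'time': 1.3, 'joint_positions': array([-1.37788985e+00,  2.63908565e-01,  1.60401769e+00,  4.16321345e-06,
        1.27369784e+00, -3.68904141e-02]), 'joint_vel': array([-0.0009362 , -0.00079731,  0.00129894,  0.00032761, -0.00073393,
        0.00057352]), 'joint_efforts': array([ 1.13620976e-03, -5.02057457e+01, -3.57252824e+01,  7.27027282e-02,
        1.84454134e-02, -6.79082348e-06]), 'tool_pos': array([ 0.15375458, -0.65724151,  0.23869037]), 'ee_rot': array([ 9.93406502e-01,  1.14645199e-01,  7.59374303e-07, -1.58264289e-05]), 'ft_force': array([0.09555518, 0.43991428, 0.14647642]), 'moment': array([ 0.00727528,  0.04968995, -0.05708098]), 'gripper_force': 0.0, 'opening': 0.08795934245216899}
```

```bash
python3 - <<'E'
import cv2,numpy as np
a=cv2.imread("pics/s0.png")[130:340,120:400];b=cv2.imread("pics/t0.png")[110:320,150:430]
cv2.imwrite("pics/ab.png",np.vstack([cv2.resize(x,None,fx=1.42,fy=1.42,interpolation=3) for x in (a,b)]))
E
```

```text
(no output)
```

View pics/ab.png

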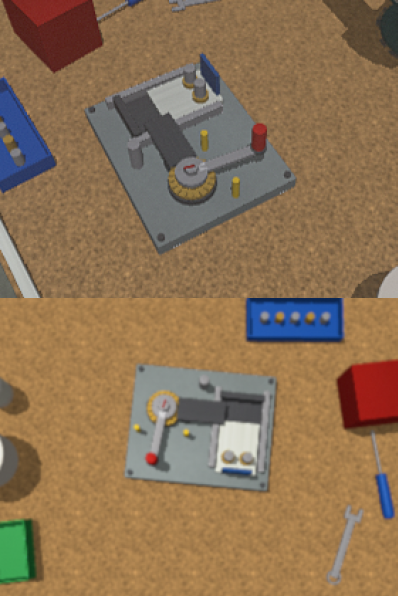

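View pics/t0.png

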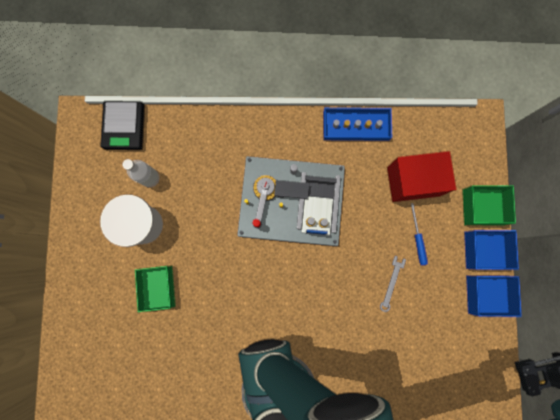

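The picture shows the dock in the top view with corners near (249,159), (344,165), (340,245) and (239,236). The knob is at (256,224), the spindle at (265,186) and the blue face at (317,231). The lever sits partway between its posts. Next: dock yaw.

```bash
python3 - <<'E'
from h import *
np.set_printoptions(precision=4,suppress=True)
from scipy.optimize import minimize
for n in ("top","scene"):
    s=snapshot(n)
    R,t=cam(s); v,u=np.mgrid[0:420,0:560]; D=s["depth"]
    P=np.stack([(u-s["cx"])/s["fx"]*D,(v-s["cy"])/s["fy"]*D,D],-1)
    W=(P-t)@R
    m=(D>0)&(abs(W[...,2]-.03)<.009)&(abs(W[...,0]-.6)<.22)&(abs(W[...,1]+.03)<.25)
    m=cv2.morphologyEx(m.astype(np.uint8),cv2.MORPH_OPEN,np.ones((2,2)))
    k,l,st,_=cv2.connectedComponentsWithStats(m); i=1+np.argmax(st[1:,4]); m=l==i
    pts=W[m][:,:2].astype(np.float32)
    print(n,cv2.minAreaRect(pts),W[m][:,2].mean())
    for tg in ("knob","spindle","push_face"):
        r=finder.silhouettes(s,tg)
        if r:
            q=r[0]["pixels"]&(D>0); print(tg,q.sum(),r[0]["p"],W[q].min(0),W[q].max(0))
    # red knob
    im=s["img"].astype(int); rd=(im[...,0]>110)&(im[...,1]<60)&(abs(W[...,0]-.55)<.15)&(abs(W[...,1]-.05)<.12)&(W[...,2]>.07)
    print("red",rd.sum(),np.median(W[rd],0),W[rd].min(0),W[rd].max(0))
    bl=(im[...,2]>im[...,0]*1.6)&(abs(W[...,0]-.5)<.1)&(abs(W[...,1]+.1)<.1)&(W[...,2]>.04)
    print("blue",bl.sum(),np.median(W[bl],0),W[bl].min(0),W[bl].max(0))
E
```

```text
top ((0.5611957907676697, -0.036759912967681885), (0.3248841464519501, 0.3185238242149353), 85.1893539428711) 0.03491751114096793
knob 1658 0.72 [ 0.2455  0.3298 -0.0048] [0.3833 0.4576 0.067 ]
spindle 8062 0.62 [ 0.4465 -0.2078 -0.0055] [0.7356 0.1376 0.1267]
push_face 1006 0.74 [ 0.4819 -0.1626  0.0322] [ 0.5992 -0.0679  0.1038]
red 41 [0.5082 0.068  0.1235] [ 0.4034 -0.0122  0.1067] [0.5171 0.0765 1.2902]
blue 116 [ 0.4825 -0.0832  0.103 ] [ 0.4034 -0.1376  0.0408] [ 0.4906 -0.0122  1.2902]
scene ((0.6432675123214722, 0.19028092920780182), (0.7344930171966553, 0.31092071533203125), 76.39236450195312) 0.03184737375913925
knob 780 0.96 [0.5064 0.0209 0.0294] [0.6599 0.0839 0.1234]
spindle 11416 0.82 [ 0.4357 -0.2322 -0.0055] [0.7381 0.1367 0.1234]
push_face 1287 0.86 [ 0.4357 -0.1991 -0.0026] [ 0.6026 -0.0685  0.1018]
red 85 [0.5172 0.073  0.1205] [0.5048 0.0438 0.0785] [0.6407 0.0833 0.1234]
blue 84 [ 0.4938 -0.0947  0.0966] [ 0.4868 -0.1415  0.0504] [ 0.4984 -0.077   0.1016]
```

Call:
{"fn": "servo_tool", "kwargs": {"increments": [[[0,0,2],[3,-4,0],0],[[0,0,4],[6,-8,0],0],[[0,0,6],[9,-12,0],0],[[0,0,8],[12,-16,0],0],[[0,0,10],[15,-20,0],0],[[0,0,12],[18,-24,0],0],[[0,0,14],[21,-28,0],0],[[0,0,16],[24,-32,0],0],[[0,0,18],[27,-36,0],0],[[0,0,18],[30,-40,0],0],[[0,0,18],[33,-44,0],0],[[0,0,18],[36,-48,0],0]]}}

```text
time: 2.9
tool_pos: [0.3954, -0.106, 0.2393]
ee_rot: [0.999, -0.042, 0.001, 0.0]
ft_force: [0.4, -1.1, -0.5]
opening: 0.0004
gripper_force: 0.0
```

```bash
python3 - <<'E'
from h import *
np.set_printoptions(precision=4,suppress=True)
s=snapshot("wrist");save(s,"w1");print(manip.sense()["tool_pos"],-cam(s)[0].T@cam(s)[1])
for n in ["push_face","spindle","knob"]:
    r=finder.place_of(s,n)
    for q in r[:1]: print(n,q["p"],q["pixel"],dep(s,q["pixel"]),atz(s,q["pixel"],dict(push_face=.085,spindle=.084,knob=.105)[n]))
E
```

```text
[ 0.3979 -0.0991  0.2393] [ 0.4747 -0.1124  0.3849]
push_face 0.85 [277.2, 88.8] [ 0.4869 -0.1115  0.0536] [ 0.4857 -0.1116  0.085 ]
```

View pics/w1.png

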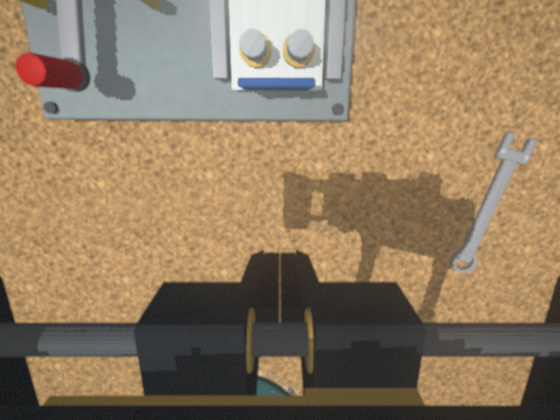

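The wrist view shows the blue plate at row 82, columns 238–315, and the dock's edge level at row 120, so the tool is aligned with the dock. The knob is at (32,67). Going down in front of the plate and starting the push.

Call:
{"fn": "servo_tool", "kwargs": {"increments": [[[0,0,0],[2,0.5,5],0],[[0,0,0],[3.5,0.5,10],0],[[0,0,0],[3.5,0.5,14],0],[[0,0,0],[4,0.5,16.5],0],[[0,0,0],[5,0.5,16.5],0],[[0,0,0],[6,0.5,16.5],0],[[0,0,0],[7,0.5,16.5],0],[[0,0,0],[8,0.5,16.5],0],[[0,0,0],[9,0.5,16.5],0]]}}

```text
time: 4.0
tool_pos: [0.4852, -0.1211, 0.0753]
ee_rot: [0.999, -0.042, 0.0, 0.0]
ft_force: [-5.3, -1.2, 3.8]
opening: 0.0009
gripper_force: 2.4
```

Call:
{"fn": "servo_tool", "kwargs": {"increments": [[[0,0,0],[0.8,0,0],0],[[0,0,0],[1.6,0,0],0],[[0,0,0],[1.8,0,0],0],[[0,0,0],[2,0,0],0]]}}

```text
time: 4.4
tool_pos: [0.5041, -0.1219, 0.0736]
ee_rot: [0.999, -0.042, -0.0, -0.0]
ft_force: [-3.3, 0.1, 3.3]
opening: 0.0004
gripper_force: 2.1
```

Call:
{"fn": "servo_tool", "kwargs": {"increments": [[[0,0,0],[0.5,0,0],0],[[0,0,0],[1,0,0],0],[[0,0,0],[1.5,0,0],0],[[0,0,0],[1.5,0,0],0]]}}

```text
time: 4.8
tool_pos: [0.5199, -0.1233, 0.0735]
ee_rot: [0.999, -0.042, 0.0, -0.0]
ft_force: [-0.8, -0.3, -1.0]
opening: 0.0003
gripper_force: 0.7
```

Call:
{"fn": "servo_tool", "kwargs": {"increments": [[[0,0,0],[0.3,0,0],0],[[0,0,0],[0.6,0,0],0],[[0,0,0],[0.6,0,0],0]]}}

```text
time: 5.1
tool_pos: [0.5198, -0.1233, 0.0735]
ee_rot: [0.999, -0.042, -0.006, -0.001]
ft_force: [-20.1, 0.9, 16.1]
opening: 0.0002
gripper_force: 10.2
```

Call:
{"fn": "servo_tool", "kwargs": {"increments": [[[0,0,0],[-2.5,0,0],0],[[0,0,0],[-5,0,0],0],[[0,0,0],[-7,0,-5],20],[[0,0,0],[-10,-3,-10],40],[[0,0,0],[-10.6,-7,-13],40],[[0,0,0],[-10.6,-12,-13],40],[[0,0,0],[-10.6,-16,-13],40],[[0,0,0],[-10.6,-18.5,-13],40],[[0,0,0],[-10.6,-18.5,-13],40],[[0,0,0],[-10.6,-18.5,-13],40]]}}

```text
time: 6.1
tool_pos: [0.4357, 0.0699, 0.204]
ee_rot: [0.999, -0.041, 0.001, -0.0]
ft_force: [0.1, -0.3, 0.1]
opening: 0.0351
gripper_force: 0.0
```

```bash
cat > look.py <<'E'
from h import *
np.set_printoptions(precision=4,suppress=True)
import sys
s=snapshot("wrist");save(s,sys.argv[1])
st=manip.sense();print(st["time"],st["tool_pos"],st["ft_force"],st["opening"])
for n in ["push_face","spindle","knob"]:
    r=finder.place_of(s,n)
    for q in r[:1]: print(n,q["p"],q["pixel"],dep(s,q["pixel"]),atz(s,q["pixel"],dict(push_face=.085,spindle=.084,knob=.105)[n]))
im=s["img"].astype(int); D=s["depth"];R,t=cam(s); v,u=np.mgrid[0:420,0:560]
W=(np.stack([(u-s["cx"])/s["fx"]*D,(v-s["cy"])/s["fy"]*D,D],-1)-t)@R
rd=(im[...,0]>90)&(im[...,1]<70)&(im[...,2]<70)&(D>0)
top=rd&(abs(W[...,2]-.123)<.006)&(abs(W[...,0]-.55)<.2)
print("red top",top.sum(),W[top].mean(0),(W[top].min(0)+W[top].max(0))/2)
k=(W[...,2]>.095)&(W[...,2]<.105)&(im[...,2]>im[...,0]*1.3)&(D>0)
if k.sum(): print("blue top",k.sum(),W[k].mean(0))
E
python3 look.py w2
```

```text
6.15 [0.4355 0.0692 0.2038] [-0.3421 -0.0732 -0.8546] 0.03543500663818786
push_face 0.97 [515.5, 56.5] [ 0.5319 -0.1063  0.0951] [ 0.5326 -0.113   0.085 ]
knob 0.75 [271.4, 105.6] [0.5132 0.0692 0.1222] [0.5131 0.0696 0.105 ]
red top 21 [0.5114 0.0609 0.1214] [0.5117 0.062  0.1214]
blue top 929 [ 0.5356 -0.108   0.0989]
```

View pics/w2.png

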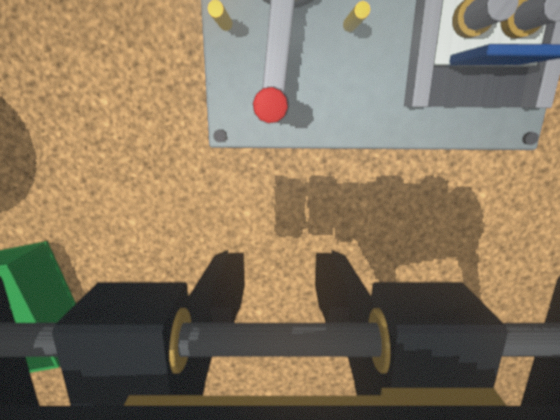

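The knob is at (271,105), the posts at (217,10) and (360,10), and the blue plate at top right is pushed in about 47 mm to its stop. The lever is at roughly 0.72. Straddling the knob.

Call:
{"fn": "servo_tool", "kwargs": {"increments": [[[0,0,3],[3,-0.3,1],38],[[0,0,7],[6,-0.7,3],38],[[0,0,7],[7.7,-0.7,5],38],[[0,0,7],[7.7,-0.7,6],38],[[0,0,7],[7.7,-0.7,8],38],[[0,0,7],[7.7,-0.7,10],38],[[0,0,7],[7.7,-0.7,11.5],38],[[0,0,7],[7.7,-0.7,11.5],38]]}}

```text
time: 7.1
tool_pos: [0.5094, 0.0689, 0.0863]
ee_rot: [0.995, -0.104, -0.003, 0.001]
ft_force: [-0.6, -0.2, 0.3]
opening: 0.0337
gripper_force: 0.0
```

```bash
cat > arc.py <<'E'
# rows for an arc: python3 arc.py theta0 theta1 n -> shift in tool axes at theta0 (deg from centre), cm
import sys,numpy as np
a0,a1,n,r=[float(x) for x in sys.argv[1:4]]+[12.0]
R=lambda a:np.array([[np.cos(a),-np.sin(a)],[np.sin(a),np.cos(a)]])
for d in np.linspace(a0,a1,int(n)+1)[1:]:
    p=r*(np.array([1,0])-np.array([np.cos(np.radians(d-a0)),np.sin(np.radians(d-a0))]))
    print([[0,0,round(d-a0,1)],[round(x,2) for x in p]+[0],38],end=", ")
print()
E
python3 arc.py 7 -36 8; python3 arc.py 0 72 12
```

```text
[[0, 0, np.float64(-5.4)], [np.float64(0.05), np.float64(1.12), 0], 38], [[0, 0, np.float64(-10.8)], [np.float64(0.21), np.float64(2.24), 0], 38], [[0, 0, np.float64(-16.1)], [np.float64(0.47), np.float64(3.33), 0], 38], [[0, 0, np.float64(-21.5)], [np.float64(0.83), np.float64(4.4), 0], 38], [[0, 0, np.float64(-26.9)], [np.float64(1.3), np.float64(5.42), 0], 38], [[0, 0, np.float64(-32.2)], [np.float64(1.85), np.float64(6.4), 0], 38], [[0, 0, np.float64(-37.6)], [np.float64(2.5), np.float64(7.33), 0], 38], [[0, 0, np.float64(-43.0)], [np.float64(3.22), np.float64(8.18), 0], 38], 
[[0, 0, np.float64(6.0)], [np.float64(0.07), np.float64(-1.25), 0], 38], [[0, 0, np.float64(12.0)], [np.float64(0.26), np.float64(-2.49), 0], 38], [[0, 0, np.float64(18.0)], [np.float64(0.59), np.float64(-3.71), 0], 38], [[0, 0, np.float64(24.0)], [np.float64(1.04), np.float64(-4.88), 0], 38], [[0, 0, np.float64(30.0)], [np.float64(1.61), np.float64(-6.0), 0], 38], [[0, 0, np.float64(36.0)], [np.float64(2.29), np.float64(-7.05), 0], 38], [[0, 0, np.float64(42.0)], [np.float64(3.08), np.float64(-8.03), 0], 38], [[0, 0, np.float64(48.0)], [np.float64(3.97), np.float64(-8.92), 0], 38], [[0, 0, np.float64(54.0)], [np.float64(4.95), np.float64(-9.71), 0], 38], [[0, 0, np.float64(60.0)], [np.float64(6.0), np.float64(-10.39), 0], 38], [[0, 0, np.float64(66.0)], [np.float64(7.12), np.float64(-10.96), 0], 38], [[0, 0, np.float64(72.0)], [np.float64(8.29), np.float64(-11.41), 0], 38],
```

Call:
{"fn": "servo_tool", "kwargs": {"increments": [[[0,0,-5.4],[0.25,1.12,0],38],[[0,0,-10.8],[0.5,2.24,0],38],[[0,0,-16.1],[0.8,3.33,0],38],[[0,0,-21.5],[1.15,4.4,0],38],[[0,0,-26.9],[1.6,5.42,0],38],[[0,0,-32.2],[2.15,6.4,0],38],[[0,0,-37.6],[2.8,7.33,0],38],[[0,0,-42],[3.4,8.05,0],38],[[0,0,-42],[3.4,8.05,0],38]]}}

```text
time: 8.0
tool_pos: [0.529, -0.016, 0.0899]
ee_rot: [0.966, 0.26, 0.0, -0.001]
ft_force: [-1.1, 3.4, 2.3]
opening: 0.033
gripper_force: 1.6
```

```bash
python3 look.py w3
```

```text
8.05 [ 0.529  -0.016   0.0899] [-2.3     2.2263  1.8519] 0.033384345580901774
knob 0.59 [267.7, 284.3] [ 0.5366 -0.0062  0.1222] [ 0.5272 -0.0108  0.105 ]
red top 2163 [ 0.5299 -0.0099  0.1218] [ 0.528  -0.011   0.1205]
blue top 69 [ 0.5344 -0.1434  0.0992]
```

View pics/w3.png

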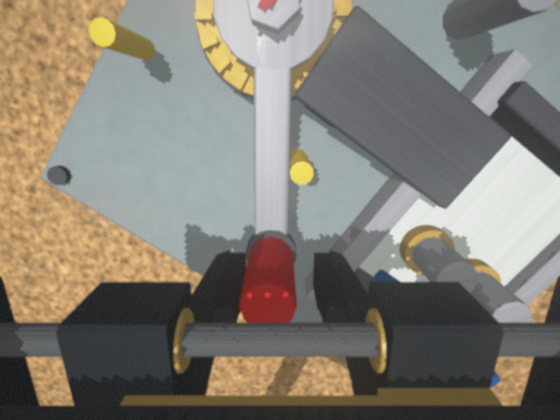

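The knob lies between the fingers at (268,280) and the lever rests at the post at (302,165). First tightening stroke (bolt still loose for at least 90°).

Call:
{"fn": "servo_tool", "kwargs": {"increments": [[[0,0,6],[0.07,-1.25,0],38],[[0,0,12],[0.26,-2.5,0],38],[[0,0,18],[0.6,-3.7,0],38],[[0,0,24],[1.05,-4.9,0],38],[[0,0,30],[1.6,-6.0,0],38],[[0,0,36],[2.3,-7.05,0],38],[[0,0,42],[3.1,-8.0,0],38],[[0,0,48],[4.0,-8.9,0],38],[[0,0,54],[4.95,-9.7,0],38],[[0,0,60],[6,-10.4,0],38],[[0,0,66],[7.1,-10.95,0],38],[[0,0,66],[7.1,-10.95,0],38]]}}

```text
time: 9.4
tool_pos: [0.5346, 0.1145, 0.0886]
ee_rot: [0.952, -0.307, -0.001, 0.001]
ft_force: [-3.6, -1.6, 2.6]
opening: 0.0336
gripper_force: 1.6
```

```bash
python3 look.py w4
```

```text
9.45 [0.5346 0.1142 0.0885] [-2.8694 -0.8825  1.0772] 0.03352211465575666
spindle 0.57 [275.2, 0.0] [0.6315 0.0471 0.0847] [0.6317 0.0469 0.084 ]
knob 0.96 [288.1, 292.1] [0.5397 0.1072 0.1218] [0.5307 0.113  0.105 ]
red top 1911 [0.5345 0.1092 0.1216] [0.5326 0.1109 0.1205]
```

View pics/w4.png

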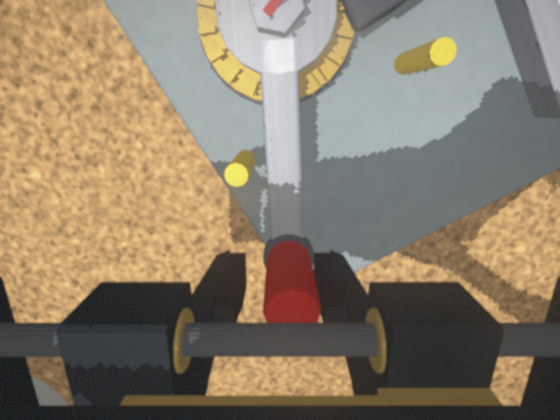

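The lever is about 4° short of the far post at (237,173) and the bolt stripe turned with it. Swinging back.

Call:
{"fn": "servo_tool", "kwargs": {"increments": [[[0,0,-6],[0.07,1.25,0],38],[[0,0,-12],[0.26,2.5,0],38],[[0,0,-18],[0.6,3.7,0],38],[[0,0,-24],[1.05,4.9,0],38],[[0,0,-30],[1.6,6.0,0],38],[[0,0,-36],[2.3,7.05,0],38],[[0,0,-42],[3.1,8.0,0],38],[[0,0,-48],[4.0,8.9,0],38],[[0,0,-54],[4.95,9.7,0],38],[[0,0,-60],[6,10.4,0],38],[[0,0,-66],[7.1,10.95,0],38],[[0,0,-66],[7.1,10.95,0],38]]}}

```text
time: 10.8
tool_pos: [0.5298, -0.0156, 0.0892]
ee_rot: [0.965, 0.261, 0.001, -0.001]
ft_force: [-2.0, 4.4, 2.9]
opening: 0.0334
gripper_force: 2.3
```

Call:
{"fn": "servo_tool", "kwargs": {"increments": [[[0,0,6],[0.07,-1.25,0],38],[[0,0,12],[0.26,-2.5,0],38],[[0,0,18],[0.6,-3.7,0],38],[[0,0,24],[1.05,-4.9,0],38],[[0,0,24],[1.05,-4.9,0],38]]}}

```text
time: 11.3
tool_pos: [0.5138, 0.0314, 0.0892]
ee_rot: [0.999, 0.054, 0.001, 0.001]
ft_force: [-2.0, -3.5, 1.2]
opening: 0.033
gripper_force: 1.5
```

Call:
{"fn": "servo_tool", "kwargs": {"increments": [[[0,0,4],[0.03,-0.84,0],38],[[0,0,8],[0.12,-1.67,0],38]]}}

```text
time: 11.5
tool_pos: [0.513, 0.0467, 0.0891]
ee_rot: [1.0, -0.016, 0.0, 0.001]
ft_force: [-2.3, -6.8, 3.2]
opening: 0.0337
gripper_force: 3.5
```

Call:
{"fn": "servo_tool", "kwargs": {"increments": [[[0,0,4],[0.03,-0.84,0],38],[[0,0,8],[0.12,-1.67,0],38]]}}

```text
time: 11.7
tool_pos: [0.5142, 0.0635, 0.0891]
ee_rot: [0.996, -0.085, -0.0, 0.001]
ft_force: [-4.3, -6.5, 4.9]
opening: 0.0338
gripper_force: 3.6
```

Call:
{"fn": "servo_tool", "kwargs": {"increments": [[[0,0,4],[0.03,-0.84,0],38],[[0,0,8],[0.12,-1.67,0],38]]}}

```text
time: 11.9
tool_pos: [0.5178, 0.0798, 0.0889]
ee_rot: [0.988, -0.155, -0.001, 0.001]
ft_force: [-4.7, -6.6, 6.2]
opening: 0.0339
gripper_force: 4.0
```

Call:
{"fn": "servo_tool", "kwargs": {"increments": [[[0,0,4],[0.03,-0.84,0],38],[[0,0,8],[0.12,-1.67,0],38]]}}

```text
time: 12.1
tool_pos: [0.5234, 0.0949, 0.0889]
ee_rot: [0.975, -0.223, -0.001, 0.002]
ft_force: [-8.3, -8.6, 7.8]
opening: 0.0335
gripper_force: 5.6
```

```bash
cat > f.py <<'E'
from h import *
from scipy.spatial.transform import Rotation as Ro
s=manip.sense();F=Ro.from_quat(s["ee_rot"]).as_matrix().T@s["ft_force"]
p=s["tool_pos"];d=p[:2]-[.632,.046]
print(s["time"],"tool-frame force",F.round(1),"lever-ish deg",round(-np.degrees(np.arctan2(d[1],-d[0])) ,1),"r",np.hypot(*d).round(4))
E
python3 f.py
```

```text
12.1 tool-frame force [-3.7 11.4 -7.7] lever-ish deg -24.2 r 0.1191
```

Call:
{"fn": "servo_tool", "kwargs": {"increments": [[[0,0,0],[0,0,0],38]]}}

```text
time: 12.2
tool_pos: [0.5237, 0.0956, 0.0888]
ee_rot: [0.975, -0.222, -0.001, 0.001]
ft_force: [-6.5, -5.8, 6.4]
opening: 0.0339
gripper_force: 4.0
```

```bash
python3 f.py
```

```text
12.2 tool-frame force [-3.4  8.1 -6.4] lever-ish deg -24.6 r 0.1191
```

Call:
{"fn": "servo_tool", "kwargs": {"increments": [[[0,0,1.5],[0,-0.32,0],38],[[0,0,3],[0.01,-0.63,0],38]]}}

```text
time: 12.4
tool_pos: [0.5259, 0.1, 0.0887]
ee_rot: [0.969, -0.248, -0.001, 0.002]
ft_force: [-6.8, -9.9, 8.8]
opening: 0.0336
gripper_force: 6.0
```

```bash
python3 f.py
```

```text
12.4 tool-frame force [-1.2 12.  -8.8] lever-ish deg -27.0 r 0.119
```

Call:
{"fn": "servo_tool", "kwargs": {"increments": [[[0,0,0],[0,0,0],38],[[0,0,0],[0,0,0],38]]}}

```text
time: 12.6
tool_pos: [0.526, 0.1002, 0.0887]
ee_rot: [0.969, -0.247, -0.001, 0.002]
ft_force: [-7.8, -7.8, 7.8]
opening: 0.0333
gripper_force: 5.2
```

```bash
python3 f.py
```

```text
12.6 tool-frame force [-3.1 10.6 -7.7] lever-ish deg -27.1 r 0.119
```

Call:
{"fn": "servo_tool", "kwargs": {"increments": [[[0,0,1],[0,-0.21,0],38],[[0,0,2],[0.01,-0.42,0],38],[[0,0,2],[0.01,-0.42,0],38],[[0,0,2],[0.01,-0.42,0],38]]}}

```text
time: 13.0
tool_pos: [0.5278, 0.1036, 0.0887]
ee_rot: [0.965, -0.264, -0.002, 0.002]
ft_force: [-8.3, -9.4, 8.5]
opening: 0.0336
gripper_force: 5.8
```

```bash
python3 f.py
```

```text
13.0 tool-frame force [-2.4 12.4 -8.4] lever-ish deg -28.9 r 0.119
```

The force settles at 12.4 N, about 10° short of the post, so the bolt is seated and tight. Swinging the lever back.

Call:
{"fn": "servo_tool", "kwargs": {"increments": [[[0,0,-6],[0.07,1.25,0],38],[[0,0,-12],[0.26,2.5,0],38],[[0,0,-18],[0.6,3.7,0],38],[[0,0,-24],[1.05,4.9,0],38],[[0,0,-30],[1.6,6.0,0],38],[[0,0,-36],[2.3,7.05,0],38],[[0,0,-42],[3.1,8.0,0],38],[[0,0,-48],[4.0,8.9,0],38],[[0,0,-54],[4.95,9.7,0],38],[[0,0,-60],[6,10.4,0],38],[[0,0,-61],[6.2,10.5,0],38],[[0,0,-61],[6.2,10.5,0],38]]}}

```text
time: 14.2
tool_pos: [0.5298, -0.0156, 0.089]
ee_rot: [0.966, 0.26, 0.001, -0.001]
ft_force: [-1.2, 3.4, 2.1]
opening: 0.0337
gripper_force: 1.4
```

```bash
python3 f.py; python3 look.py w5
```

```text
14.2 tool-frame force [ 0.6 -3.6 -2.1] lever-ish deg 31.1 r 0.1193
14.25 [ 0.5298 -0.0155  0.089 ] [-1.1327  2.1106  2.3788] 0.033302893116888034
knob 0.73 [268.3, 288.9] [ 0.5359 -0.0069  0.1217] [ 0.5266 -0.0115  0.105 ]
red top 2037 [ 0.5305 -0.0096  0.1217] [ 0.5287 -0.011   0.1205]
blue top 85 [ 0.5343 -0.1429  0.0992]
```

View pics/w5.png

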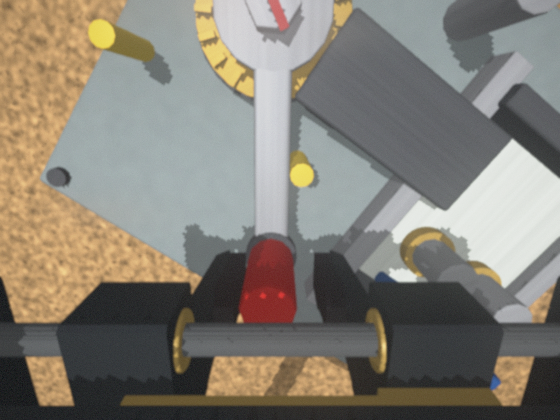

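The lever is back against the post at (302,172), touched by the left finger. Opening up and withdrawing straight upward.

Call:
{"fn": "servo_tool", "kwargs": {"increments": [[[0,0,0],[0,-0.3,0],50],[[0,0,0],[0,-0.3,0],50],[[0,0,0],[0,-0.3,-2],50],[[0,0,0],[0,-0.3,-5],50],[[0,0,0],[0,-0.3,-9],50],[[0,0,0],[-3,-0.3,-13],50],[[0,0,0],[-6,-0.3,-13],50],[[0,0,0],[-6,-0.3,-13],50],[[0,0,0],[-6,-0.3,-13],50]]}}

```text
time: 15.3
tool_pos: [0.4756, -0.0435, 0.2187]
ee_rot: [0.966, 0.26, 0.0, 0.0]
ft_force: [-0.2, 0.1, 0.1]
opening: 0.0441
gripper_force: 0.0
```

```bash
python3 look.py w6
```

```text
15.35 [ 0.4758 -0.0433  0.2182] [0.7632 0.8272 0.6113] 0.044149226309163125
push_face 0.57 [379.1, 180.1] [ 0.5324 -0.1066  0.0972] [ 0.5318 -0.1114  0.085 ]
knob 0.63 [274.5, 129.6] [ 0.5262 -0.01    0.122 ] [ 0.5249 -0.0104  0.105 ]
red top 142 [ 0.5275 -0.0148  0.122 ] [ 0.5276 -0.0121  0.1211]
blue top 640 [ 0.5354 -0.1135  0.0991]
```

View pics/w6.png

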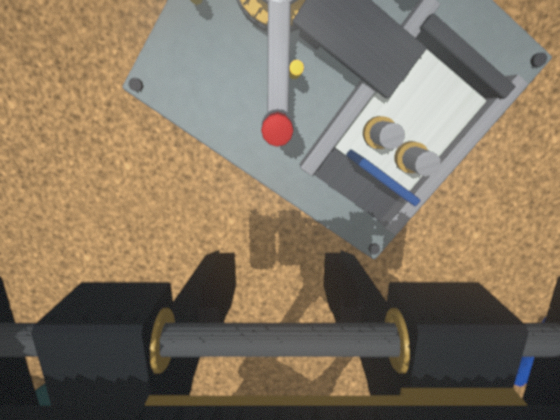

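```bash
python3 -c "
from h import *
print(manip.job_done())"
```

```text
the job is handed in; nothing more can be done
None
```

The job is handed in: the tool head is against its hard stop (it held at 20 N; cameras put the travel at about 47 mm, right at the 47 mm limit), the bolt is tight at about 12.4 N at the knob, the lever is parked at the tool-head post and released, and nothing else on the bench was touched; the final judgement was not reported back.

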